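# Shake down the coin canisters on the bench vibrator

## Task

Stand every coin canister upright in a ring of its own on the bench vibrator, and only then switch the vibrator on by pulling its knob out to the detent; let it run for about ten seconds with all the canisters in it, and push the knob fully home again. After that, take the canisters out and stand them upright in the grey tray, without knocking over the cups or the bottle.

Things in the scene. Friction and masses are not known exactly. Their poses are not given: they have to be found in the camera images.
- canister0: clear plastic coin canister, closed with a white cap, copper coins filling its lower half; a plain upright cylinder 47 mm in diameter and 80 mm tall, about 0.25 kg, heavy at the bottom; origin at the centre of its underside, z up its axis. Starts standing on the table right of the vibrator. Two to four of the four canisters are there in a given run
- canister1: clear plastic coin canister, closed with a white cap, copper coins filling its lower half; a plain upright cylinder 47 mm in diameter and 80 mm tall, about 0.25 kg, heavy at the bottom; origin at the centre of its underside, z up its axis. Starts standing on the table right of the vibrator. Two to four of the four canisters are there in a given run
- canister2: clear plastic coin canister, closed with a white cap, copper coins filling its lower half; a plain upright cylinder 47 mm in diameter and 80 mm tall, about 0.25 kg, heavy at the bottom; origin at the centre of its underside, z up its axis. Starts standing on the table right of the vibrator. Two to four of the four canisters are there in a given run
- canister3: clear plastic coin canister, closed with a white cap, copper coins filling its lower half; a plain upright cylinder 47 mm in diameter and 80 mm tall, about 0.25 kg, heavy at the bottom; origin at the centre of its underside, z up its axis. Starts standing on the table right of the vibrator. Two to four of the four canisters are there in a given run
- ring0 (a point): centre of one of the four holding rings, on the platform surface inside the ring (90 mm above the table). Steel ring, 56 mm inside diameter, 63 mm outside, rising 25 mm above the platform, open on top; the rings stand in a row 65 mm apart, the row lying 140 mm behind the vibrator's front face. Rings are alike; each takes one canister
- ring1 (a point): centre of one of the four holding rings, on the platform surface inside the ring (90 mm above the table). Steel ring, 56 mm inside diameter, 63 mm outside, rising 25 mm above the platform, open on top; the rings stand in a row 65 mm apart, the row lying 140 mm behind the vibrator's front face. Rings are alike; each takes one canister
- ring2 (a point): centre of one of the four holding rings, on the platform surface inside the ring (90 mm above the table). Steel ring, 56 mm inside diameter, 63 mm outside, rising 25 mm above the platform, open on top; the rings stand in a row 65 mm apart, the row lying 140 mm behind the vibrator's front face. Rings are alike; each takes one canister
- ring3 (a point): centre of one of the four holding rings, on the platform surface inside the ring (90 mm above the table). Steel ring, 56 mm inside diameter, 63 mm outside, rising 25 mm above the platform, open on top; the rings stand in a row 65 mm apart, the row lying 140 mm behind the vibrator's front face. Rings are alike; each takes one canister
- shaker: bench vibrator, white housing fixed to the table, 200 mm deep (its x), 270 mm wide (its y), 90 mm high with a black rubber platform on top; origin at the centre of its underside; its front, with the knob, faces -x of its own frame, towards the robot. Turned by up to 0.15 rad
- knob (a joint): travel of the vibrator's pull-knob switch in m: 0 fully home (off), 0.022 out in its detent against the stop (running). The knob moves straight out along the -x axis of the vibrator. Over-centre detent: about 7 N needed either way; past the middle (0.011) it snaps on by itself
- knob_head (a point): centre of the knob's black round head, which is 38 mm in diameter and 20 mm long along the pull direction, on a 12 mm stem; 55 mm above the table; with the knob home the head's back stands 22 mm off the housing's front face (its centre 32 mm). Moves with the knob; its -x axis is the pull direction
- tray: loose open grey tray, 310 mm long (its x), 150 mm wide (its y), 40 mm high, walls and floor 5 mm thick, left of the vibrator; origin at the centre of its underside. Lies flat on the table
- cup0: lilac cup full of copper coins, 58 mm tall and 58 mm across the top, standing among the canisters; bystander. Origin at its underside centre
- water: water bottle, 64 mm across, 200 mm tall, standing at the right near the robot; bystander. Origin at its underside centre
- cup1: lilac cup full of copper coins, 58 mm tall and 58 mm across the top, standing among the canisters; bystander. Origin at its underside centre
Not all that is in view belongs to the job. What is shaped like the canister2 but green is not meant.

How it is judged:
On the way, in this order (a step that is already met when the one before it is completed fails the run):
1. every canister stands in a ring of its own, the knob home ((distance between canister0 and ring0 below 0.01 m or distance between canister0 and ring1 below 0.01 m or distance between canister0 and ring2 below 0.01 m or distance between canister0 and ring3 below 0.01 m) and angle between each of canister0, canister1, canister2, canister3's own z axis and vertical below 0.15 rad and (distance between canister1 and ring0 below 0.01 m or distance between canister1 and ring1 below 0.01 m or distance between canister1 and ring2 below 0.01 m or distance between canister1 and ring3 below 0.01 m) and (distance between canister2 and ring0 below 0.01 m or distance between canister2 and ring1 below 0.01 m or distance between canister2 and ring2 below 0.01 m or distance between canister2 and ring3 below 0.01 m) and (distance between canister3 and ring0 below 0.01 m or distance between canister3 and ring1 below 0.01 m or distance between canister3 and ring2 below 0.01 m or distance between canister3 and ring3 below 0.01 m) and value of joint knob below 0.003 m), for 0.3 s.
2. the knob is out in its detent for 7 s or more with all canisters in their rings ((distance between canister0 and ring0 below 0.01 m or distance between canister0 and ring1 below 0.01 m or distance between canister0 and ring2 below 0.01 m or distance between canister0 and ring3 below 0.01 m) and angle between each of canister0, canister1, canister2, canister3's own z axis and vertical below 0.15 rad and (distance between canister1 and ring0 below 0.01 m or distance between canister1 and ring1 below 0.01 m or distance between canister1 and ring2 below 0.01 m or distance between canister1 and ring3 below 0.01 m) and (distance between canister2 and ring0 below 0.01 m or distance between canister2 and ring1 below 0.01 m or distance between canister2 and ring2 below 0.01 m or distance between canister2 and ring3 below 0.01 m) and (distance between canister3 and ring0 below 0.01 m or distance between canister3 and ring1 below 0.01 m or distance between canister3 and ring2 below 0.01 m or distance between canister3 and ring3 below 0.01 m) and value of joint knob above 0.018 m), for 7 s.
3. the knob is pushed home with all canisters still in their rings (all of step 1), for 0.3 s.
At the end, for the whole second after the job is handed in: every canister stands in the tray (underside within 20 mm of the tray's underside, axis within 0.2 rad of upright, wholly between the walls), at rest, and the knob is home (under 3 mm) (x of canister0 in the frame of tray between -0.145 and 0.145 m and y of canister0 in the frame of tray between -0.065 and 0.065 m and z of each of canister0, canister1, canister2, canister3 in the frame of tray below 0.02 m and angle between each of canister0, canister1, canister2, canister3's own z axis and vertical below 0.2 rad and linear speed of each of canister0, canister1, canister2, canister3 below 0.03 m/s and x of canister1 in the frame of tray between -0.145 and 0.145 m and y of canister1 in the frame of tray between -0.065 and 0.065 m and x of canister2 in the frame of tray between -0.145 and 0.145 m and y of canister2 in the frame of tray between -0.065 and 0.065 m and x of canister3 in the frame of tray between -0.145 and 0.145 m and y of canister3 in the frame of tray between -0.065 and 0.065 m and value of joint knob below 0.003 m); the robot touches nothing.
It fails at once if a cup or the bottle is knocked over (angle between any of cup0, water, cup1's own z axis and vertical above 0.6 rad).
Of canister0, canister1, canister2, canister3 only 2 to 4 are there at a start; the rules pass over those that are not, and their reading is None.
At some moment in a run one of canister0, canister1, canister2, canister3, tray may be knocked a few centimetres aside while the robot is not near it.
It also fails if it takes over 210 s, if anything falls off the work surface, if the arm or the gripper's body presses on something with over 40 N, if the wrist force passes 120 N, or if a joint passes its speed limit or range.

## Robot

A 7-joint arm with a two-finger parallel gripper is mounted at the origin on the work surface. World frame = base frame: x ahead of the robot, y to its left, z up, the work surface at z = 0. Lengths are in m, angles in rad, forces in N, time in s.
With the tool pointing down it reaches from about 0.425 to 0.925 m from the base axis. Payload 6.8 kg.
Tool frame: the origin (TCP) lies on the front face of the gripper's body, between the roots of the fingers; the fingertips stand 73 mm ahead of it and the grasp point (between the pads) lies 54 mm ahead of it (env.nose_length is the distance from the TCP to the fingertips, in m); z points along the fingers, y is the line along which they close (so a half turn about z gives the same grasp; the last joint's range is limited). The gripper opens to 85 mm and grips with 20 to 120 N. Pads are 22 mm wide; open, the fingers measure 114 mm over their backs; the gripper's body (76 mm by 85 mm) begins 54 mm behind the grasp point. The pads swing forward as they close: fully open they stand 13 mm farther back than shut.
Start: joints at [1.037, 0.477, 0.022, 1.555, -0.011, 1.109, -0.083], TCP at [0.279, -0.615, 0.304] pointing down, gripper open.
Joint ranges: [-2.96, 2.96], [-0.34, 2.1], [-1.41, 1.46], [0.24, 2.44], [-1.37, 4.51], [0.17, 1.92], [-2.96, 2.96]. Speed limits (rad/s): [2.39, 2.39, 3.14, 3.14, 3.14, 3.14, 3.14].

## Interface

Orientations are given as a unit quaternion [w, x, y, z].
In Python, from cell import env, kin, camera, calibration, job gives the robot as it stands. The module is installed in compiled form; this text tells all that it offers. Calls block until the motion is done:
- env.reach(position, orientation): joint-space move of the TCP to a pose.
- env.movel(position, velocity=0.15, rot=None, stop_force=None): straight line of the TCP; rot=None keeps the orientation; velocity is the mean speed in m/s. With stop_force (N) it stops when the force on the tool has changed by that much, and returns True; else False.
- env.goto_joints(angles): joint-space move.
- env.grip(opening, f_grip=None): finger opening in m; f_grip is the grip in N (None keeps the last); returns when the fingers have stopped.
- env.dwell(seconds).
- kin.inverse_kinematics(position, orientation): joint angles nearest the present ones, or None.
- env.get_state(): the state.
- camera(name): name is "scene" or "top"; returns (picture, depth): 384x512x3 uint8, blue, green, red; 384x512 float32, m along the optical axis (not along the pixel's ray), 0 where there is no reading.
- calibration(name): a dict with "fx", "fy", "cx", "cy" (pixels), "rvec" (rotation vector, rad) and "tvec" (3), from world to camera coordinates, as OpenCV has them. Camera axes: x right, y down, z forward; pixel columns grow to the right and rows downward; lengths in m; the calibration is good to about 2 mm. A picture is of the moment at which its call begins. calibration takes no time and is no camera call.
A pose or a line that the arm cannot do raises env.PlanningError and nothing moves.
- job.job_done(): hands the job in; it is judged then, once.
The state is a dict: "time": time; "qpos": joint angles; "joint_velocities": joint speeds; "joint_torque": joint torques, N m; "tcp_pos": TCP position; "orientation": TCP orientation; "force": force on the tool from outside, world axes, zero at the start; "torque": the same for the moment, N m; "opening": finger opening in m; "gripper_force": force on a finger pad.
Only numpy, scipy, OpenCV 4.12 (cv2) and the standard library are available. Lean on these libraries where they do the work, as an engineer would, in place of code of your own. Each camera call takes 0.05 s, during which the arm holds its last target. There are 200 camera calls.

## Working session

There is one attempt and no reset: what is moved stays moved. The work goes in short steps, each a Python script; the robot and the scene stay as the last script left them, time stands still between calls to the robot, and variables do not carry over. Pictures are saved under pics/ and viewed, at most 14 in all, crops included, and the job is handed in when it is done.

```bash
mkdir -p pics; python3 - <<'E'
from cell import env,camera,calibration
import cv2,numpy as np
for n in("scene","top"):
    p,d=camera(n);cv2.imwrite(f"pics/{n}0.png",p);np.save(f"{n}0.npy",d);print(calibration(n), d.min(),d.max())
s=env.get_state();print(s['orientation'],s['tcp_pos'],s['time'],s['force'])
E
```

```text
{'fx': 372.4444393130148, 'fy': 372.4444393130148, 'cx': 255.57646470456834, 'cy': 190.78565099149662, 'rvec': array([ 1.2333569 ,  2.36156951, -0.87751419]), 'tvec': array([ 0.30176884, -0.22745699,  1.47254164])} 0.0 3.7649593
{'fx': 491.50276552874186, 'fy': 491.50276552874186, 'cx': 251.1122294012987, 'cy': 195.18892097750538, 'rvec': array([ 2.13268907, -2.14088245,  0.183333  ]), 'tvec': array([-0.06432185,  0.47077264,  1.5670104 ])} 0.0 2.6143408
[-7.67073776e-04  9.77419867e-01  2.11304905e-01 -2.28231975e-04] [ 0.27864514 -0.61437438  0.30304348] 0.1 [ 0.32822589 -0.32481312 -0.23934731]
```

View pics/scene0.png

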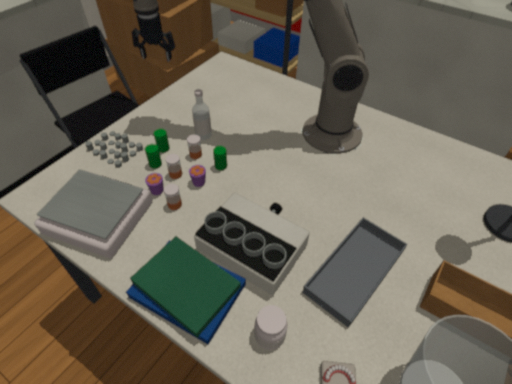

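View pics/top0.png

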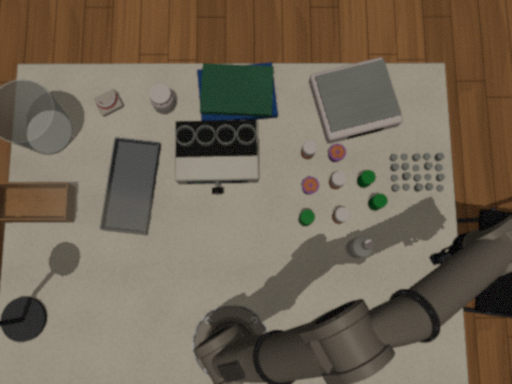

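The scene view shows three white-capped canisters at top-view pixels (309,149), (337,179) and (341,213). Green ones at (307,216), (367,177) and (378,201) are decoys. The cups are at (337,153) and (311,185), the bottle at (360,246), the rings at (185..246,134), the knob at (218,190) and the tray at (131,186). Next I'll measure these and confirm with a crop.

```bash
cat > h.py <<'E'
from cell import env,kin,camera,calibration,job
import cv2,numpy as np
def cam(n):
    c=calibration(n);R=cv2.Rodrigues(c['rvec'])[0];return c,R,-R.T@c['tvec']
def ray(n,u,v,z):
    c,R,o=cam(n);d=R.T@np.array([(u-c['cx'])/c['fx'],(v-c['cy'])/c['fy'],1]);return o+d*(z-o[2])/d[2]
def proj(n,P):
    c,R,o=cam(n);q=R@np.asarray(P)+c['tvec'];return np.array([c['fx']*q[0]/q[2]+c['cx'],c['fy']*q[1]/q[2]+c['cy']])
def world(n,D):
    c,R,o=cam(n);v,u=np.mgrid[:D.shape[0],:D.shape[1]]
    P=np.stack([(u-c['cx'])/c['fx']*D,(v-c['cy'])/c['fy']*D,D],-1)-c['tvec'];W=P@R;W[D==0]=-9;return W
def blobs(mask,amin):
    n,l,s,c=cv2.connectedComponentsWithStats(mask.astype(np.uint8))
    return [(l==i,s[i],c[i]) for i in range(1,n) if s[i,4]>=amin]
def caps(p,W,xr,yr,z0,z1):
    "white tops: low saturation, at height z0..z1, in a box; returns pixel and xy at cap plane"
    hsv=cv2.cvtColor(p,cv2.COLOR_BGR2HSV)
    m=(W[...,2]>z0)&(W[...,2]<z1)&(W[...,0]>xr[0])&(W[...,0]<xr[1])&(W[...,1]>yr[0])&(W[...,1]<yr[1])&(hsv[...,1]<60)&(hsv[...,2]>110)
    return [(c,b,W[b].mean(0),s[4]) for b,s,c in blobs(m,40)]
E
python3 - <<'E'
from h import *
np.set_printoptions(precision=4,suppress=True)
T=cv2.imread("pics/top0.png");W=world("top",np.load("top0.npy"))
S=cv2.imread("pics/scene0.png");WS=world("scene",np.load("scene0.npy"))
for n,p,w in(("top",T,W),("scene",S,WS)):
    for c,b,m,a in caps(p,w,(.3,1),(-.6,-.05),.06,.1): print(n,'cap',c,m,a,ray(n,*c,.08))
    # tray
    print()
for (u,v) in((337,153),(311,185),(307,216),(367,177),(378,201),(360,246)): print('by',u,v,W[v,u])
# platform, rings
g=cv2.cvtColor(T,cv2.COLOR_BGR2GRAY)
m=(W[...,2]>.105)&(W[...,2]<.125)&(abs(W[...,1]-.0)<.3)&(W[...,0]>.5)
for b,s,c in blobs(m,30):print('ring',c,s,W[b].mean(0))
m=(W[...,2]>.075)&(W[...,2]<.125)&(abs(W[...,1])<.3)&(W[...,0]>.45)
for b,s,c in blobs(m,300):
    b=cv2.morphologyEx(b.astype(np.uint8),cv2.MORPH_CLOSE,np.ones((5,5)))>0
    r=cv2.minAreaRect(W[b&(W[...,2]>-1)][:,:2].astype(np.float32));print('box',c,s,r)
hs=cv2.cvtColor(T,cv2.COLOR_BGR2HSV)
print('tray px z',W[186,131],W[150,109],W[145,130],T[186,131])
k=(g<50)&(W[...,2]<.09)&(W[...,2]>.03);k[:180]=0;k[205:]=0;k[:,:190]=0;k[:,250:]=0
for b,s,c in blobs(k,10):print('knob',c,s,W[b].mean(0),ray("top",*c,.07))
cv2.imwrite("pics/crop0.png",cv2.resize(np.hstack([T[110:260,100:420]]),None,fx=2.5,fy=2.5,interpolation=cv2.INTER_CUBIC)[:600,:800])
E
```

```text
top cap [379.3333 121.538 ] [ 0.7102 -0.4895  0.0685] 171 [ 0.7065 -0.4863  0.08  ]
top cap [343.1667 132.0238] [ 0.6756 -0.3695  0.0657] 42 [ 0.6713 -0.3667  0.08  ]
top cap [310.0788 146.8606] [ 0.6217 -0.2576  0.0803] 165 [ 0.6218 -0.2576  0.08  ]
top cap [252.4926 167.0441] [ 0.5555 -0.0707  0.0801] 272 [ 0.5555 -0.0707  0.08  ]
top cap [339.0888 178.2249] [ 0.5179 -0.3482  0.0798] 169 [ 0.5179 -0.3482  0.08  ]
top cap [342.7443 214.267 ] [ 0.4015 -0.3558  0.0799] 176 [ 0.4014 -0.3558  0.08  ]

scene cap [192.75   139.3304] [ 0.4092 -0.3557  0.0802] 112 [ 0.4091 -0.3558  0.08  ]
scene cap [172.0896 159.    ] [ 0.5248 -0.3468  0.0798] 134 [ 0.525  -0.3467  0.08  ]
scene cap [ 89.893  206.0607] [ 0.815  -0.408   0.0815] 3972 [ 0.8161 -0.4081  0.08  ]
scene cap [170.8902 189.6341] [ 0.628  -0.2558  0.0794] 164 [ 0.6284 -0.2554  0.08  ]
scene cap [232.2703 201.4505] [ 0.5572 -0.0692  0.0816] 222 [ 0.5564 -0.0699  0.08  ]

by 337 153 [ 0.6056 -0.3475  0.0623]
by 311 185 [ 0.4998 -0.2601  0.0601]
by 307 216 [ 0.3963 -0.2425  0.0799]
by 367 177 [ 0.5206 -0.4368  0.0846]
by 378 201 [ 0.4439 -0.4702  0.0777]
by 360 246 [ 0.2968 -0.391   0.1485]
ring [205.4245 134.7986] [175 125  61  21 278] [0.6535 0.0788 0.1131]
ring [246.8022 134.1429] [237 125  20  20  91] [ 0.6551 -0.0529  0.1136]
box [160.4952  94.6715] [150  83  24  25 414] ((0.7980542182922363, 0.22937588393688202), (0.07058512419462204, 0.07533441483974457), 24.931821823120117)
box [216.2716 149.5449] [ 175  120   84   62 4790] ((0.6128625273704529, 0.04582706838846207), (0.20372708141803741, 0.27002206444740295), 1.728727102279663)
tray px z [0.5082 0.3346 0.0086] [0.6337 0.415  0.0028] [0.65   0.3436 0.0064] [77 79 79]
knob [235. 181.] [226 181  19   1  19] [ 0.5137 -0.014   0.0608] [ 0.5119 -0.0143  0.07  ]
knob [217.5294 189.902 ] [213 187  10   6  51] [0.4826 0.0416 0.0722] [0.483  0.0418 0.07  ]
```

View pics/crop0.png

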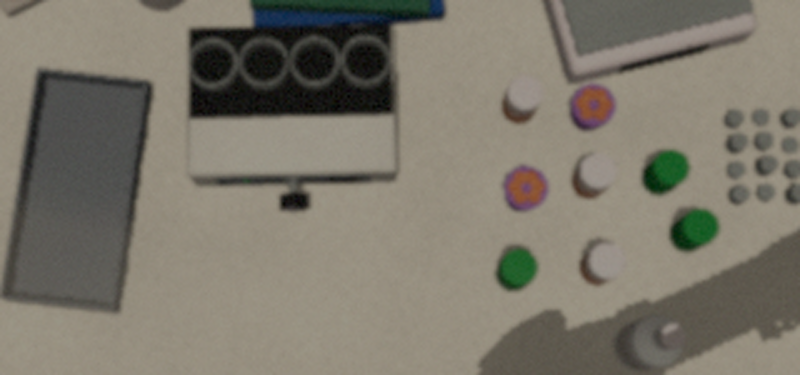

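The crop confirms three white-capped canisters, the coin cups and the green decoys. Next I'll measure the rings, shaker and tray in both views.

```bash
python3 - <<'E'
from h import *
np.set_printoptions(precision=4,suppress=True)
for n in("top","scene"):
    T=cv2.imread(f"pics/{n}0.png");W=world(n,np.load(n+"0.npy"));g=cv2.cvtColor(T,cv2.COLOR_BGR2GRAY)
    m=(W[...,2]>.08)&(W[...,2]<.125)&(abs(W[...,1]-.05)<.17)&(W[...,0]>.47)&(W[...,0]<.75)
    m=cv2.morphologyEx(m.astype(np.uint8),cv2.MORPH_OPEN,np.ones((3,3)))
    b,s,c=max(blobs(m,300),key=lambda t:t[1][4])
    cnt=max(cv2.findContours(b.astype(np.uint8),0,2)[0],key=len)
    q=np.array([ray(n,u,v,.09)[:2] for u,v in cnt[:,0]],np.float32)
    print(n,'box',cv2.minAreaRect(W[b][:,:2].astype(np.float32)), 'ray',cv2.minAreaRect(q))
    # rings: rectify plane z=.115, 1px=0.5mm
    o=np.array([.58,-.1]);N=400
    src=np.float32([proj(n,[o[0]+a*.0005*N*.4,o[1]+e*.0005*N*.75,.115]) for a,e in((0,0),(1,0),(1,1),(0,1))])
    dst=np.float32([[0,0],[160,0],[160,300],[0,300]])*2
    R=cv2.warpPerspective(g,cv2.getPerspectiveTransform(src,dst),(320,600)) # px=.25mm... 
    sx=.0005*N*.4/320;sy=.0005*N*.75/600;
    R=cv2.GaussianBlur(R,(5,5),0)
    h=cv2.HoughCircles(R,cv2.HOUGH_GRADIENT,1,80*1.25,param1=60,param2=15,minRadius=int(.026/sx),maxRadius=int(.033/sx))
    if h is not None:
        for x,y,r in h[0]: print(n,'ring',o[0]+x*sx,o[1]+y*sy,r*sx)
    cv2.imwrite(f"pics/ring_{n}.png",R)
    # tray by grey dark mask
    hs=cv2.cvtColor(T,cv2.COLOR_BGR2HSV)
    m=(hs[...,2]<130)&(hs[...,1]<60)&(W[...,2]<.06)&(W[...,1]>.2)&(W[...,1]<.5)&(W[...,0]>.3)&(W[...,0]<.72)
    m=cv2.morphologyEx(m.astype(np.uint8),cv2.MORPH_OPEN,np.ones((3,3)))
    for b,s,c in blobs(m,300):
        cnt=max(cv2.findContours(b.astype(np.uint8),0,2)[0],key=len)
        q=np.array([ray(n,u,v,.04)[:2] for u,v in cnt[:,0]],np.float32)
        print(n,'tray',c,s,cv2.minAreaRect(q))
E
```

```text
top box ((0.6484562754631042, 0.045586004853248596), (0.12443803250789642, 0.2616710960865021), 0.9786713123321533) ray ((0.6470723748207092, 0.04528238624334335), (0.12439361959695816, 0.2607685625553131), 1.0364282131195068)
top tray [130.6456 186.0039] [ 100  137   62   99 4656] ((0.5057653188705444, 0.32757681608200073), (0.1636086404323578, 0.3155689239501953), 83.22022247314453)
scene box ((0.6191197037696838, 0.04671631008386612), (0.1959531158208847, 0.26356932520866394), 1.2618279457092285) ray ((0.6244403719902039, 0.04132888466119766), (0.1923699676990509, 0.27789512276649475), 2.3556907176971436)
scene tray [352.9937 272.061 ] [ 301  218  105  111 5856] ((0.5231717228889465, 0.3309252858161926), (0.15198500454425812, 0.3356309235095978), 83.4678955078125)
```

```bash
cat >> h.py <<'E'
import json,os
def q(psi): return np.array([0,np.cos(psi/2),np.sin(psi/2),0])
ZG=.116; OP=.064; YAW=.03; UP=.27
BIAS=json.load(open('bias.json')) if os.path.exists('bias.json') else dict(top=[.003,0],scene=[-.003,0])
def find(guess,z=.08,rad=.07):
    "cap centre xy near guess, mean of the two views, bias-corrected"
    out={}
    for n in("top","scene"):
        p,d=camera(n)
        c=caps(p,world(n,d),(guess[0]-rad,guess[0]+rad),(guess[1]-rad,guess[1]+rad),z-.013,z+.013)
        c=[t for t in c if 90<t[3]<260]
        if c:
            t=min(c,key=lambda t:np.hypot(*(t[2][:2]-guess)));out[n]=ray(n,*t[0],z)[:2]
    cor={n:out[n]+BIAS[n] for n in out};print('find',{n:np.round(v,4) for n,v in out.items()})
    return np.mean(list(cor.values()),0),out
def st(): 
    s=env.get_state();return s
def pose(xy,z,psi): env.reach([xy[0],xy[1],z],q(psi))
def down(xy,z,v=.12,f=None): return env.movel([xy[0],xy[1],z],v,stop_force=f)
def grasp(xy,psi,z=ZG):
    "centre the canister along both axes, hold it with closing axis of psi"
    for k,a in enumerate((psi-np.pi/2,psi)):
        pose(xy,z+.1 if k==0 else z+.075,a);env.grip(OP,40) if k==0 else None
        down(xy,z);env.grip(.02,40);o=st()['opening'];print('opening',round(o,4))
        if k==0: env.grip(OP);down(xy,z+.075,.2)
    return o
E
python3 - <<'E'
from h import *
xy,raw=find(np.array([.625,-.257]));print(xy)
for p in(np.pi/2,-np.pi/2,0,np.pi):
    for P in([.653,.14,.21],[.625,-.257,.12],[.48,.04,.11]):print(p,P,kin.inverse_kinematics(P,q(p+YAW)) is not None,end=' ')
env.movel([.35,-.55,.32],.25)
pose(xy,.3,YAW-np.pi/2+np.pi/2);
o=grasp(xy,YAW+np.pi/2)
s=st();print(s['tcp_pos'],s['time'],s['force'],s['qpos'])
t=np.array(s['tcp_pos'][:2]);json.dump({n:list(t-raw[n]) for n in raw},open('bias.json','w'));print(open('bias.json').read())
E
```

```text
find {'top': array([ 0.6218, -0.2574]), 'scene': array([ 0.6278, -0.2559])}
[ 0.62478422 -0.25663789]
1.5707963267948966 [0.653, 0.14, 0.21] True 1.5707963267948966 [0.625, -0.257, 0.12] True 1.5707963267948966 [0.48, 0.04, 0.11] True -1.5707963267948966 [0.653, 0.14, 0.21] True -1.5707963267948966 [0.625, -0.257, 0.12] True -1.5707963267948966 [0.48, 0.04, 0.11] True 0 [0.653, 0.14, 0.21] True 0 [0.625, -0.257, 0.12] True 0 [0.48, 0.04, 0.11] True 3.141592653589793 [0.653, 0.14, 0.21] True 3.141592653589793 [0.625, -0.257, 0.12] True 3.141592653589793 [0.48, 0.04, 0.11] True opening 0.046
opening 0.0462
[ 0.62534422 -0.25686135  0.11727912] 7.4333 [-0.96974578  0.95468384  6.19354893] [ 0.56962266  0.71438625 -0.39402347  1.66090328  0.34680398  0.83422372
  0.05744091]
{"top": [0.0035297757871669555, 0.0005315980225786832], "scene": [-0.0024097678299651593, -0.0009785110280641218]}
```

```bash
cat >> h.py <<'E'
SH=np.array([.6165,.0460]);SY=.028
RS=np.array([[np.cos(SY),-np.sin(SY)],[np.sin(SY),np.cos(SY)]])
def ring(i): return SH+RS@[.04,(.0975,.0325,-.0325,-.0975)[i]]
def place_ring(i):
    r=ring(i);s=st();p=s['tcp_pos']
    env.movel([p[0],p[1],UP],.2);env.movel([r[0],r[1],UP],.25)
    down(r,ZG+.09+.035,.15);hit=down(r,ZG+.09-.002,.05,f=6)
    s=st();z=s['tcp_pos'][2];print('ring',i,'hit',hit,'z over floor',round(z-ZG-.09,4),s['force'].round(1))
    if z-ZG-.09>.012: print('ON RIM?');return False
    env.grip(OP);env.movel([r[0],r[1],UP],.25);return True
E
python3 - <<'E'
from h import *
print([ring(i).round(4) for i in range(4)]);print(place_ring(0));print(find(ring(0),.17,.03)[0],st()['time'])
p,d=camera("scene");cv2.imwrite("pics/s1.png",cv2.resize(p[60:320,60:420],None,fx=2,fy=2))
E
```

```text
[array([0.6538, 0.1446]), array([0.6556, 0.0796]), array([0.6574, 0.0146]), array([ 0.6592, -0.0503])]
ring 0 hit True z over floor 0.001 [-2.3 -0.4  4.5]
True
find {'scene': array([0.654 , 0.1526])}
[0.65156444 0.15165032] 11.9167
```

View pics/s1.png

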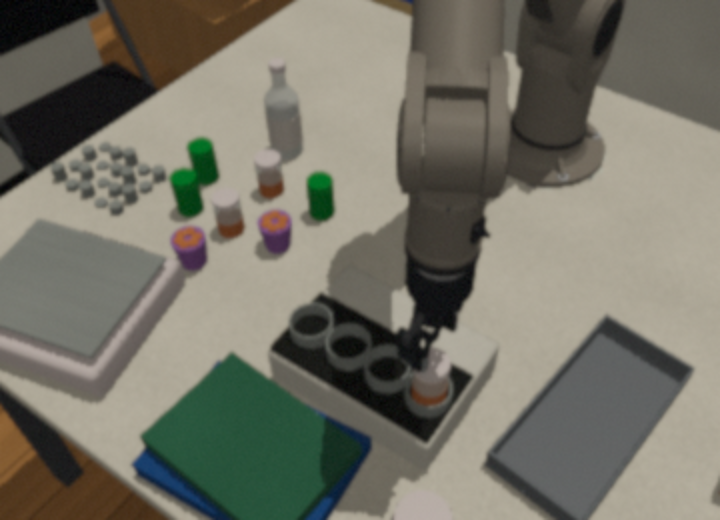

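```bash
python3 - <<'E'
from h import *
for g,i in((np.array([.521,-.3475]),1),(np.array([.405,-.356]),2)):
    xy,_=find(g,.08,.05);print(xy)
    if np.hypot(*(xy-g))>.045: raise SystemExit
    env.movel([xy[0],xy[1],UP],.3)
    o=grasp(xy,YAW+np.pi/2);print(st()['tcp_pos'],o,st()['time'])
    if o<.04: raise SystemExit
    if not place_ring(i): raise SystemExit
env.movel([.45,-.2,.3],.3)
print(st()['time']);
for n in("top","scene"):
    p,d=camera(n);cv2.imwrite(f"pics/{n}2.png",p)
for i in range(3):print(find(ring(i),.17,.03)[0],ring(i))
T=cv2.imread("pics/top2.png")[90:240,80:360];S=cv2.imread("pics/scene2.png")[170:320,160:440]
cv2.imwrite("pics/c2.png",cv2.resize(np.vstack([T,S]),None,fx=2,fy=2))
E
```

```text
find {'top': array([ 0.5177, -0.348 ]), 'scene': array([ 0.5251, -0.3463])}
[ 0.52197352 -0.34734637]
opening 0.0464
opening 0.0466
[ 0.52235433 -0.34771313  0.11710067] 0.04658646537882745 19.825
ring 1 hit True z over floor 0.0007 [-2.7  0.3  3.9]
find {'top': array([ 0.4018, -0.3559]), 'scene': array([ 0.4091, -0.3541])}
[ 0.40599142 -0.35523665]
opening 0.0464
opening 0.0465
[ 0.40616403 -0.35563907  0.11693543] 0.046503256130835564 32.3
ring 2 hit True z over floor 0.0005 [-2.3  0.1  5.2]
38.025
find {'top': array([0.6501, 0.1438]), 'scene': array([0.6549, 0.144 ])}
[0.65305885 0.14367858] [0.65375468 0.14458164]
find {'top': array([0.6511, 0.0784]), 'scene': array([0.6563, 0.0787])}
[0.6542615  0.07834205] [0.65557444 0.07960711]
find {'top': array([0.6529, 0.0143]), 'scene': array([0.6575, 0.0143])}
[0.65574466 0.01408754] [0.6573942  0.01463259]
```

View pics/c2.png

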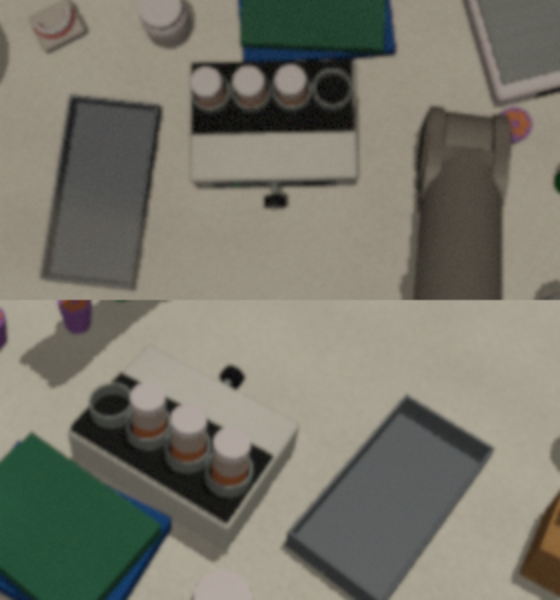

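Caps of all three canisters sit in the left three rings (crop 208–290, 85), the knob at (275,200) is home. Next is the knob.

```bash
python3 - <<'E'
from h import *
k=SH+RS@[-.1315,0];ax=RS@[-1,0]
pose(k,.24,SY);env.grip(.064,70);down(k,.109);env.grip(.02,70)
s=st();print('open',s['opening'],s['tcp_pos'],s['force'])
e=k+ax*.024
print(down(e,.109,.03,25));s=st();print(s['tcp_pos'],s['force'],s['time'])
p,d=camera("top");cv2.imwrite("pics/t3.png",p)
p,d=camera("scene");cv2.imwrite("pics/s3.png",p)
cv2.imwrite("pics/c3.png",cv2.resize(np.hstack([p[170:320,180:330],cv2.imread("pics/t3.png")[100:250,150:300]]),None,fx=2.6,fy=2.6))
E
```

```text
open 0.03648909012351014 [0.48534019 0.04348986 0.11009332] [-2.44095223  2.03757769  8.72018633]
False
[0.46297811 0.04301063 0.11014416] [3.02061352 3.71119766 3.82932272] 43.025
```

View pics/c3.png

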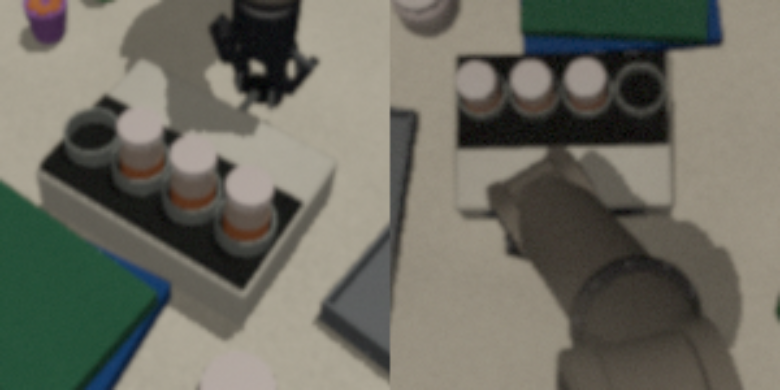

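The canisters still stand in their rings, and the TCP moved 22.4 mm before it met the stop, so the knob is out. I'll let it run for 10 s and then push it home.

```bash
python3 - <<'E'
from h import *
k=SH+RS@[-.1315,0];ax=RS@[-1,0]
env.dwell(5);s=st();print(s['tcp_pos'],s['force'])
for i in range(3):print(find(ring(i),.17,.03)[0])
env.dwell(4.7)
print(down(k-ax*.005,.109,.03,25));s=st();print(s['tcp_pos'],s['force'],s['time'])
env.dwell(.4);env.grip(.064);p=s['tcp_pos'];env.movel([p[0],p[1],.27],.2);env.movel([.45,-.2,.3],.3)
t,d=camera("top");W=world("top",d);g=cv2.cvtColor(t,cv2.COLOR_BGR2GRAY)
kk=(g<50)&(W[...,2]<.09)&(W[...,2]>.03);kk[:180]=0;kk[210:]=0;kk[:,:190]=0;kk[:,250:]=0
for b,s,c in blobs(kk,10):print('knob',c,s,W[b].mean(0))
for i in range(3):print(find(ring(i),.17,.03)[0])
sc,ds=camera("scene")
for n,T,W in(("top",t,W),("scene",sc,world("scene",ds))):
    hs=cv2.cvtColor(T,cv2.COLOR_BGR2HSV)
    # rim points by depth
    m=(W[...,2]>.03)&(W[...,2]<.05)&(W[...,1]>.2)&(W[...,1]<.48)&(W[...,0]>.28)&(W[...,0]<.76)&(hs[...,2]<140)&(hs[...,1]<60)
    P=W[m][:,:2].astype(np.float32);print(n,'rim',m.sum(),cv2.minAreaRect(P))
    m=(hs[...,2]<130)&(hs[...,1]<60)&(W[...,1]>.2)&(W[...,1]<.48)&(W[...,0]>.28)&(W[...,0]<.76)&(W[...,2]<.012)&(W[...,2]>-.01)
    m=cv2.morphologyEx(m.astype(np.uint8),cv2.MORPH_OPEN,np.ones((5,5)));b=max(blobs(m,100),key=lambda x:x[1][4])[0];print(n,'floor',cv2.minAreaRect(W[b][:,:2].astype(np.float32)),W[b].mean(0))
cv2.imwrite("pics/c4.png",cv2.resize(np.vstack([t[90:240,80:360],sc[170:320,160:440]]),None,fx=2,fy=2));print(st()['time'])
E
```

```text
[0.46301281 0.04305387 0.11015088] [3.65610582 4.31052589 3.86368703]
find {'top': array([0.6501, 0.1437]), 'scene': array([0.6553, 0.1442])}
[0.65324374 0.14371911]
find {'top': array([0.6508, 0.0785]), 'scene': array([0.6566, 0.0786])}
[0.65422999 0.07832972]
find {'top': array([0.6529, 0.0143]), 'scene': array([0.6581, 0.0147])}
[0.65605338 0.01427461]
True
[0.48558672 0.04362008 0.11007814] [-3.07039033 -0.09632334  9.8519383 ] 53.95
knob [237. 181.] [230 181  15   1  15] [ 0.51353861 -0.020527    0.06159159]
knob [217.44 189.86] [213 187  10   6  50] [0.48272549 0.04190759 0.07212054]
find {'top': array([0.65  , 0.1437]), 'scene': array([0.6551, 0.144 ])}
[0.6531114  0.14359206]
find {'top': array([0.6509, 0.0785]), 'scene': array([0.6566, 0.0788])}
[0.65430864 0.07842644]
find {'top': array([0.6528, 0.0142]), 'scene': array([0.6578, 0.0142])}
[0.65586827 0.01401411]
top rim 574 ((0.5518075227737427, 0.3228878974914551), (0.41467738151550293, 0.21612705290317535), 0.2715147137641907)
top floor ((0.5093180537223816, 0.3364374041557312), (0.13418874144554138, 0.2989059090614319), 83.47205352783203) [0.50411131 0.33824356 0.00499384]
scene rim 780 ((0.5098140239715576, 0.3308388888835907), (0.14968006312847137, 0.31225937604904175), 83.36392974853516)
scene floor ((0.5000131130218506, 0.3300573229789734), (0.13889499008655548, 0.28725990653038025), 83.41243743896484) [0.50828576 0.33104765 0.00633685]
57.0583
```

View pics/c4.png

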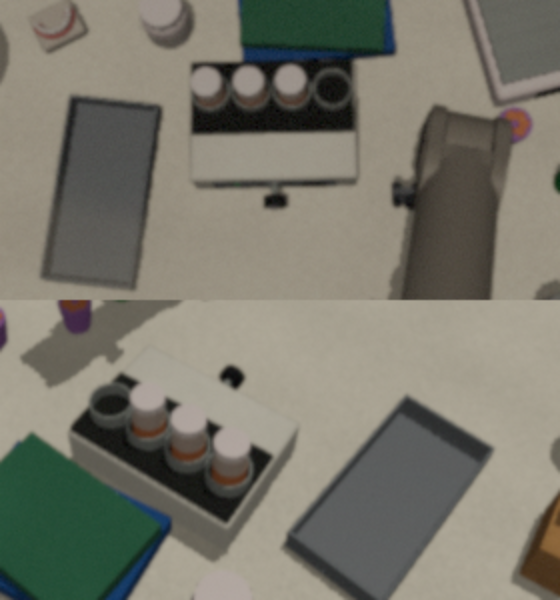

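The knob is home at the same pixel as at the start, and all canisters are in their rings. Next I'll move them to the tray, re-measuring the tray before each placing.

```bash
python3 - <<'E'
from h import *
def tray():
    T,d=camera("scene");W=world("scene",d);hs=cv2.cvtColor(T,cv2.COLOR_BGR2HSV)
    m=(W[...,2]>.03)&(W[...,2]<.05)&(W[...,1]>.2)&(W[...,1]<.48)&(W[...,0]>.28)&(W[...,0]<.76)&(hs[...,2]<140)&(hs[...,1]<60)
    (c,sz,a)=cv2.minAreaRect(W[m][:,:2].astype(np.float32));print('tray',c,sz,a);return np.array(c)+BIAS["scene"]
C=np.array([.508,.331]);ty=-.115
for i,tx in((0,.09),(1,0.),(2,-.09)):
    xy,_=find(ring(i),.17,.03);r=(xy+ring(i))/2;c=tray()
    if np.hypot(*(c-C))>.008: print('tray differs, look',c);break
    env.movel([r[0],r[1],.29],.3,rot=q(SY+np.pi/2)) if i==0 else env.movel([r[0],r[1],.29],.3)
    env.grip(OP,40);down(r,ZG+.09);env.grip(.02,40);o=st()['opening'];print('open',o)
    if o<.04 or o>.05: break
    t=c+.5*np.array([.002,.0])+np.array([np.cos(ty),np.sin(ty)])*tx
    env.movel([r[0],r[1],UP],.2);env.movel([t[0],t[1],UP],.3);down(t,ZG+.03,.2)
    hit=down(t,ZG+.002,.04,6);s=st();print('z over',s['tcp_pos'][2]-ZG-.005,hit,s['force'].round(1))
    env.grip(OP);down(t,UP,.25)
env.movel([.45,0,.32],.3);env.goto_joints([1.037-1.9,.477,.022,1.555,-.011,1.109,-.083]) if 0 else None
p,d=camera("top");s,_=camera("scene")
for tx in(.09,0,-.09):print(find(C+np.array([np.cos(ty),np.sin(ty)])*tx,.085,.03)[0])
cv2.imwrite("pics/c5.png",cv2.resize(np.vstack([p[90:240,80:360],s[170:320,160:440]]),None,fx=2,fy=2));print(st()['time'])
E
```

```text
find {'top': array([0.6499, 0.1438]), 'scene': array([0.655 , 0.1441])}
tray (0.5096471309661865, 0.33074039220809937) (0.14978137612342834, 0.3129889667034149) 83.38981628417969
open 0.04608265289551322
z over 0.0010508443971606928 True [-1.2 -0.7  3.5]
find {'top': array([0.6509, 0.0785]), 'scene': array([0.6575, 0.0791])}
tray (0.48010507225990295, 0.3284735679626465) (0.150340273976326, 0.3118590712547302) 83.54744720458984
tray differs, look [0.4776953  0.32749506]
find {'top': array([0.594 , 0.3185]), 'scene': array([0.5994, 0.3182])}
[0.59730267 0.31814374]
find {}
nan
find {}
nan
65.8
  return _methods._mean(a, axis=axis, dtype=dtype,
  ret = ret.dtype.type(ret / rcount)
```

View pics/c5.png

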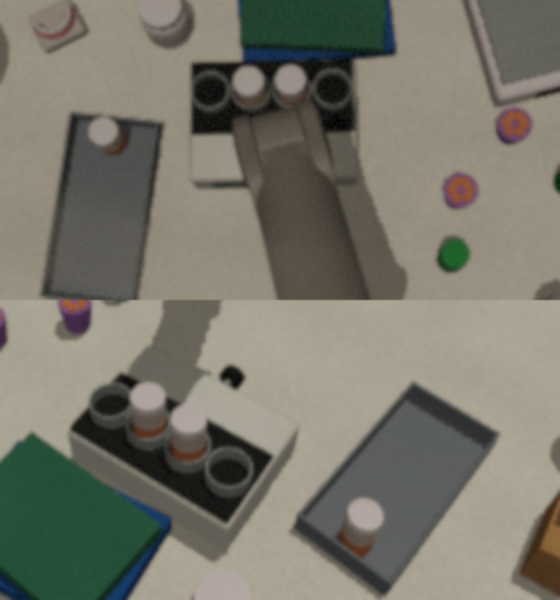

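The tray was knocked about 30 mm towards the robot (new centre 0.478, 0.328). Canister 1 still stands inside it at tray x ≈ 0.12. I'll continue with the re-measured tray.

```bash
python3 - <<'E'
from h import *
def tray():
    T,d=camera("scene");W=world("scene",d);hs=cv2.cvtColor(T,cv2.COLOR_BGR2HSV)
    m=(W[...,2]>.03)&(W[...,2]<.05)&(W[...,1]>.2)&(W[...,1]<.48)&(W[...,0]>.28)&(W[...,0]<.76)&(hs[...,2]<140)&(hs[...,1]<60)
    (c,sz,a)=cv2.minAreaRect(W[m][:,:2].astype(np.float32));print('tray',c,sz,a);return np.array(c)+BIAS["scene"]
C=np.array([.4785,.3277]);ty=-.113
for i,tx in((1,.02),(2,-.07)):
    xy,_=find(ring(i),.17,.03);r=(xy+ring(i))/2;c=tray()
    if np.hypot(*(c-C))>.008: print('tray differs, look',c);break
    env.movel([r[0],r[1],.29],.3)
    env.grip(OP,40);down(r,ZG+.09);env.grip(.02,40);o=st()['opening'];print('open',o)
    if o<.04 or o>.05: break
    t=c+np.array([np.cos(ty),np.sin(ty)])*tx
    env.movel([r[0],r[1],UP],.2);env.movel([t[0],t[1],UP],.3);down(t,ZG+.03,.2)
    hit=down(t,ZG+.002,.04,6);s=st();print('z over',s['tcp_pos'][2]-ZG-.005,hit,s['force'].round(1))
    env.grip(OP);down(t,UP,.25)
env.movel([.5,-.05,.32],.3)
p,d=camera("top");s,_=camera("scene");c=tray();u=np.array([np.cos(ty),np.sin(ty)])
for tx in(.12,.02,-.07):
    w=find(c+u*tx,.085,.03)[0]-c;print('in tray',w@u,w@[-u[1],u[0]])
cv2.imwrite("pics/c6.png",cv2.resize(np.vstack([p[90:240,80:360],s[170:320,160:440]]),None,fx=2,fy=2));print(st()['time'])
E
```

```text
find {'top': array([0.6509, 0.0784]), 'scene': array([0.6566, 0.0788])}
tray (0.47981810569763184, 0.32871413230895996) (0.1497652530670166, 0.31386008858680725) 83.34430694580078
open 0.04594829410321734
z over 0.0009752515193647464 True [-0.9  0.2  4.6]
find {'top': array([0.6529, 0.0144]), 'scene': array([0.6588, 0.0151])}
tray (0.480207622051239, 0.3282162547111511) (0.15056121349334717, 0.31224966049194336) 83.4393310546875
open 0.04647824857641284
z over 0.0006869762485126512 True [-1.7 -0.9  5.2]
tray (0.48051631450653076, 0.3288440704345703) (0.14919018745422363, 0.31145039200782776) 83.4259033203125
find {'top': array([0.5939, 0.3185]), 'scene': array([0.5993, 0.3185])}
in tray 0.11934684156429773 0.0039121495135106404
find {'top': array([0.4932, 0.3242]), 'scene': array([0.4989, 0.3238])}
in tray 0.018831557247473613 -0.0019839682069677372
find {'top': array([0.4043, 0.3331]), 'scene': array([0.4099, 0.3334])}
in tray -0.0705622744404271 -0.0028402660132861284
81.325
```

View pics/c6.png

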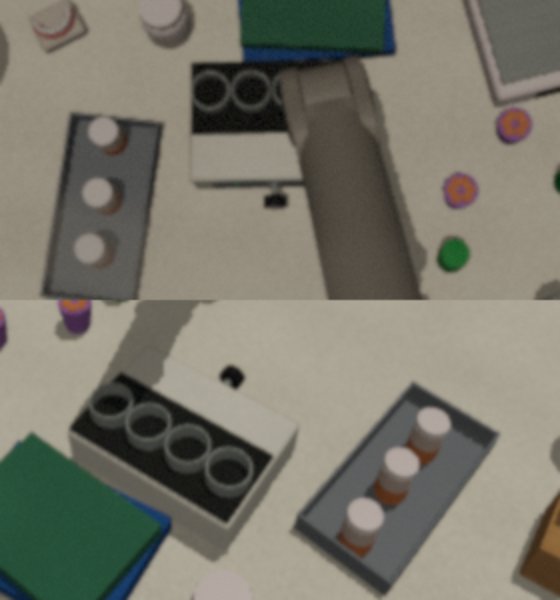

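All three canisters stand upright in the tray (crop 103,132; 97,193; 89,248), the knob is home and the arm is clear.

```bash
python3 -c "
from h import *
print(job.job_done())"
```

```text
the job is handed in; nothing more can be done
None
```

Job handed in at about 81 s of the 210 s allowed: all three canisters ran in the vibrator for about 10 s and now stand upright in the tray (it had been knocked about 3 cm, so I re-measured it), the knob is home, and nothing was knocked over in any view I took; the hand-in returned no verdict.

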